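# Clamp the earth link on a bench trainer

### The arm

A 7-joint arm with a two-finger parallel gripper is mounted at the origin on the work surface. World frame = base frame: x ahead of the robot, y to its left, z up, the work surface at z = 0. Lengths are in m, angles in rad, forces in N, time in s.
With the tool pointing down it reaches from about 0.4 to 0.85 m from the base axis. Payload 10.4 kg.
Tool frame: the origin (TCP) lies midway between the tips of the shut fingers; the grasp point (between the pads) lies 19 mm behind it; z points along the fingers, y is the line along which they close (so a half turn about z gives the same grasp; the last joint's range is limited). The gripper opens to 85 mm and grips with 20 to 120 N. Pads are 22 mm wide; open, the fingers measure 114 mm over their backs; the gripper's body (76 mm by 85 mm) begins 54 mm behind the grasp point. The pads swing forward as they close: fully open they stand 13 mm farther back than shut.
Start: joints at [-1.208, 0.332, -0.065, 1.46, 0.022, 1.35, -0.088], TCP at [0.235, 0.579, 0.193] pointing down, gripper open.
Joint ranges: [-2.6, 2.6], [-0.5, 2.12], [-1.47, 1.34], [0.16, 2.42], [-1.27, 4.41], [0.06, 2.06], [-2.6, 2.6]. Speed limits (rad/s): [2.22, 2.22, 2.79, 2.79, 3.14, 3.14, 3.14].

### API

Orientations are given as a unit quaternion [x, y, z, w].
In Python, from workcell import get_obs, camera, camera_params, hand_in gives the robot as it stands.
- The arm moves only by the tool carry_out, never from a script. Its argument "commands" is a list that holds one entry, the list of rows, each a list of 6 numbers: the shift along the tool's x, y, z in units of 40 mm (1.0 is 40 mm), then the turn, a rotation vector about the tool's x, y, z in units of 6 degrees (1.0 is 6 degrees). In form: [[[x, y, z, ax, ay, az], ...]]. A call has 1 to 20 rows; each row shifts and turns the commanded pose from where the row before left it, along the tool's axes as they then stand; what a row does not reach is not made up. A row lasts 1/12 s, in which the tool goes at most 41.7 mm and 7.16 degrees, less where a joint would pass 70% of its speed; a pose out of reach is approached as far as the arm can. A call is refused whole if a number of a shift passes 1 or a number of a turn 1, either way. A call with a gripper value outside its range is refused whole. "hand" is the closure, from -1 (fully open) to 1 (shut), set as the call begins (left out, the last holds). The fingers move at their own pace and stop on an object; "force" is the grip in N (left out, the last holds). Time passes only in rows, so rows that do not move let the fingers close. It gives the time, the measured TCP pose, the force, the opening and the grip force at its end, in the units of the state.
- get_obs(): the state, without advancing time (a new reading comes with each control period).
- camera(name): name is "scene" or "top" or "wrist"; returns the picture (400x640x3 uint8, red, green, blue); there is no depth.
- camera_params(name): a dict with "mtx" (3x3 intrinsics, pixels), "R" (3x3) and "t" (3): a world point X has camera coordinates R X + t. Camera axes: x right, y down, z forward; pixel columns grow to the right and rows downward; lengths in m; the calibration is good to about 2 mm. A picture is of the moment at which its call begins: read the wrist's pose just before it. camera_params takes no time and is no camera call; for the wrist camera it gives the pose at the moment of the call.
- hand_in(): hands the job in; it is judged then, once.
The state is a dict: "clock": time; "joint_pos": joint angles; "joint_velocities": joint speeds; "tau": joint torques, N m; "position": TCP position; "ee_rot": TCP orientation; "ft_force": force on the tool from outside, world axes, zero at the start; "torque": the same for the moment, N m; "grip_width": opening from 0.0 (shut) to 1.0 (fully open); "grasp_force": force on a finger pad.
Only numpy, scipy, OpenCV 4.12 (cv2) and the standard library are available. Lean on these libraries where they do the work, as an engineer would, in place of code of your own. Each camera call takes 0.05 s, during which the arm holds its last target. There are 200 camera calls.

### The job

On the blue bench trainer, swing the copper link by its black peg until its fork is fully home around the threaded stud. Then screw the knurled steel ring clockwise down the stud, about one turn in all, until it meets the link and the resistance rises, and stop there: snug, not forced. Let go, and leave the meter, the parts box and the screwdriver where they are.

Things in the scene. Friction and masses are not known exactly. Their poses are not given: they have to be found in the camera images.
- trainer: Black case with a blue top panel, 220 mm (its x) by 260 mm (its y) by 60 mm tall, fixed to the table; origin at the centre of its underside, z up. The threaded stud stands at x 0, y +65 mm, the link's pivot at x 0, y -15 mm. Flat sockets and a small meter (up to 7 mm high) lie along the panel's edges.
- stud_seat (a point): Fixed point on the axis of the upright threaded stud, level with the top face of the link (74 mm above the table, 14 mm above the panel): where the ring's underside finally sits. The stud is 9 mm thick; its top is 54 mm above this point. Axes as the trainer's.
- link (a joint): Angle (rad) of the copper link about its upright pivot: 0 is home at its stop, fork around the stud; it grows to 1.5 as the link swings counter-clockwise from above, the fork going to the trainer's -x side and the peg to its +x side. So it closes clockwise. Light friction (about 1 N at the peg); it stays where it is left.
- link_peg (a point): On the axis of the link's upright round black grip peg, 12 mm in diameter, which rises 36 mm above the link's top face; this point is 18 mm above that face, at mid-height of the peg. It moves on a circle of 60 mm radius about the pivot; at home it is at x 0, y -75 mm in the trainer's frame.
- ring (a joint): Turning of the ring (rad): grows clockwise from above; each full turn lowers the ring 8 mm. 0 is the top of its thread; at 7.85 its underside meets the link's top. It starts 0.7 to 1.1 turns short of that. Until there about 0.04 N m of friction; beyond, resistance rises by about 0.75 N m per rad; let go, it springs back to within 0.1 rad. Over 0.6 rad beyond is forcing it.
- ring_mid (a point): Centre of the knurled steel ring, a round disc 32 mm in diameter and 24 mm tall, already started on the stud; the point is on its axis at mid-height, so its underside is 12 mm below. Its axes turn with it; z up. The stud sticks out above it.
- meter: Bystander: grey hand-held meter, 78 by 150 by 40 mm, lying loose; origin at the centre of its underside.
- partsbox: Bystander: clear open box, 85 by 130 by 40 mm, loose; origin at the centre of its underside.
- driver: Bystander: screwdriver with a black handle, 170 mm long, 26 mm thick, lying loose along its own x; origin at the centre of its underside.
- link_fork (a point): Centre of the fork's slot, on the stud's axis when home, mid-thickness of the link; turns with the link. The link is a bar 4 mm thick and 16 mm wide, top face 14 mm above the panel; the fork, 34 mm across, is 80 mm from the pivot, the grip peg 60 mm from it on the opposite side. A screw head 6 mm high covers the pivot.

How it is judged:
By the outcome, as a careful person would: the job done as asked, in the order asked, and still so for the second after the job is handed in, with the robot touching nothing.
It also fails if it takes over 64 s, if anything falls off the work surface, if the arm or the gripper's body presses on something with over 40 N, if the wrist force passes 120 N, or if a joint passes its speed limit or range.

## Working session

There is one attempt and no reset: what is moved stays moved. The work goes in short steps, Python scripts to look and compute and a tool call to move; the robot and the scene stay as the last step left them, time stands still between calls to the robot, and variables do not carry over. Pictures are saved under pics/ and viewed, at most 10 in all, crops included, and the job is handed in when it is done.

Besides the shell and the picture viewer there is one more tool, called after "Call:" as name(argument=value, ...), one argument or row to a line, values as JSON. carry_out: Moves the arm, as the interface text tells. Its arguments: {"type":"object","properties":{"commands":{"type":"array"},"hand":{"type":"number"},"force":{"type":"number"}},"required":["commands"]}

```bash
mkdir -p pics; python3 - <<'E'
from workcell import *
import cv2,numpy as np
o=get_obs(); print(o)
for n in("scene","top"):
    im=camera(n); cv2.imwrite(f"pics/{n}0.png",im[:,:,::-1]); p=camera_params(n); print(n,p)
E
```

```text
{'clock': 0.0, 'joint_pos': array([-1.20760131,  0.33285685, -0.06471739,  1.46096073,  0.02158319,
        1.34990049, -0.08848704]), 'joint_velocities': array([ 0.00143554,  0.00316747,  0.00080752, -0.00028288,  0.00192137,
       -0.00302194,  0.00032852]), 'tau': array([-2.55628265e-04, -6.25435138e+01,  4.86722973e-02, -3.91613460e+01,
        1.60665700e-02,  9.81837104e-03, -8.77735964e-07]), 'position': array([0.23501176, 0.57865784, 0.19241612]), 'ee_rot': array([ 1.91680301e-01,  9.81457157e-01, -7.06048954e-04, -1.14673256e-04]), 'ft_force': array([-0.20638284, -0.72303858, -0.43229009]), 'torque': array([0.01583392, 0.05476008, 0.01576304]), 'grasp_force': 0.0, 'grip_width': 1.0002792684509516}
scene {'mtx': array([[378.61438585,   0.        , 323.45449928],
       [  0.        , 378.61438585, 196.19871076],
       [  0.        ,   0.        ,   1.        ]]), 'R': array([[-0.42824773,  0.90361912,  0.00873833],
       [ 0.76761082,  0.36885857, -0.52413452],
       [-0.47684118, -0.21775178, -0.85159066]]), 't': array([ 0.21928147, -0.42568544,  1.22461216])}
top {'mtx': array([[475.64977382,   0.        , 322.76906521],
       [  0.        , 475.64977382, 201.60500859],
       [  0.        ,   0.        ,   1.        ]]), 'R': array([[-0.00869546, -0.99925877,  0.03750072],
       [-0.99581774,  0.00524249, -0.0912115 ],
       [ 0.09094729, -0.03813701, -0.9951252 ]]), 't': array([0.022694  , 0.60992495, 1.00188837])}
```

View pics/top0.png

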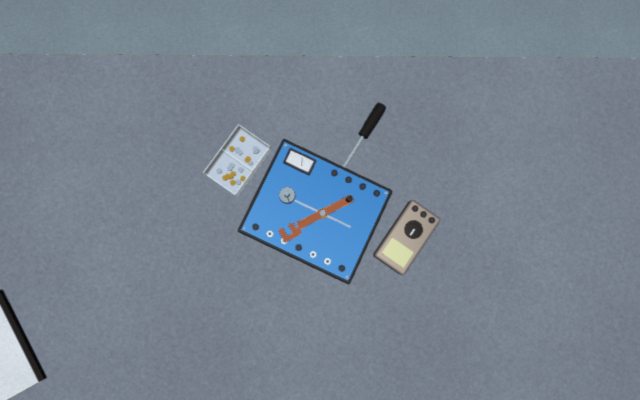

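View pics/scene0.png

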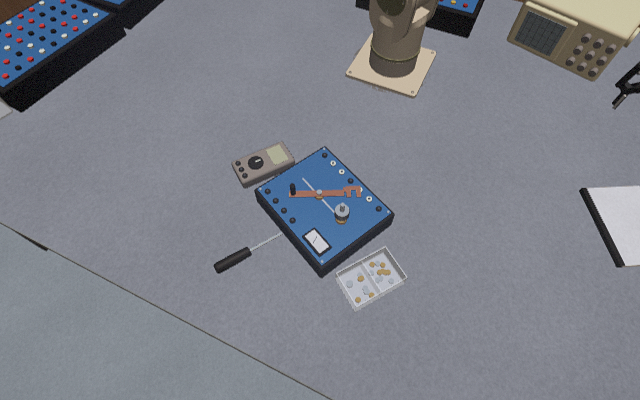

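The top view shows the trainer with corners near (284,140), (391,190), (350,283) and (240,232). The ring is at about (287,195), the pivot at (322,213), the peg at (349,198) and the open fork at (289,232). In the scene view the ring is at about (342,212) and the peg at (293,189).

```bash
cat > h.py <<'E'
from workcell import *
import cv2,numpy as np
from scipy.spatial.transform import Rotation as Ro
def ray(p,uv):
    R,t=p["R"],p["t"]; d=R.T@np.linalg.inv(p["mtx"])@np.array([uv[0],uv[1],1.]); return -R.T@t,d
def onz(p,uv,z):
    c,d=ray(p,uv); return c+d*(z-c[2])/d[2]
def tri(p1,a,p2,b):
    c1,d1=ray(p1,a);c2,d2=ray(p2,b)
    s=np.linalg.lstsq(np.c_[d1,-d2],c2-c1,rcond=None)[0]
    x,y=c1+s[0]*d1,c2+s[1]*d2; return (x+y)/2,np.linalg.norm(x-y)
def proj(p,X):
    q=p["mtx"]@(p["R"]@np.asarray(X)+p["t"]); return q[:2]/q[2]
E
python3 - <<'E'
from h import *
im=cv2.imread("pics/top0.png"); hsv=cv2.cvtColor(im,cv2.COLOR_BGR2HSV); p=camera_params("top"); ps=camera_params("scene")
m=cv2.inRange(hsv,(98,150,120),(115,255,255)); m=cv2.morphologyEx(m,cv2.MORPH_CLOSE,np.ones((9,9)))
c=max(cv2.findContours(m,0,2)[0],key=cv2.contourArea)
W=np.array([onz(p,q[0],.06)[:2] for q in c]).astype(np.float32)
(cx,cy),(w,h),a=cv2.minAreaRect(W); print("rect",cx,cy,w,h,a)
pv=onz(p,(322,213),.08)[:2]
rg=tri(p,(287,195),ps,(342,211)); pg=tri(p,(349,198),ps,(293,187)); print(pv,rg,pg)
for ang in np.deg2rad(a)+np.arange(4)*np.pi/2:
    R=np.array([[np.cos(ang),-np.sin(ang)],[np.sin(ang),np.cos(ang)]]); C=np.array([cx,cy])
    print(np.rad2deg(ang),"pivot",C+R@[0,-.015],"stud",C+R@[0,.065])
d=pg[0][:2]-pv; print("peg dist",np.hypot(*d),"peg dir",np.rad2deg(np.arctan2(d[1],d[0])))
E
```

```text
rect 0.5894522666931152 0.03522211313247681 0.2462250143289566 0.20572654902935028 64.09635162353516
[0.58183581 0.0222266 ] (array([0.61741564, 0.09346643, 0.09615234]), np.float64(0.0007691740290355669)) (array([ 0.61027989, -0.03126072,  0.09941383]), np.float64(0.0012338917076991735))
64.09635162353516 pivot [0.60294522 0.02866923] stud [0.53098282 0.06361795]
154.09635162353516 pivot [0.59600515 0.04871506] stud [ 0.56105643 -0.02324733]
244.09635162353516 pivot [0.57595932 0.041775  ] stud [0.64792171 0.00682627]
334.09635162353516 pivot [0.58289938 0.02172916] stud [0.61784811 0.09369156]
peg dist 0.060580181372143806 peg dir -61.99635173142638
```

Call:
carry_out(
  commands=[
    [[-0.8, -0.59, 0, 0, 0, 0], [-0.8, -0.59, 0, 0, 0, 0], [-0.8, -0.59, 0, 0, 0, 0], [-0.8, -0.59, 0, 0, 0, 0], [-0.8, -0.59, 0, 0, 0, 0], [-0.8, -0.59, 0, 0, 0, 0], [-0.8, -0.59, 0, 0, 0, 0], [-0.8, -0.59, 0, 0, 0, 0], [-0.8, -0.59, 0, 0, 0, 0], [-0.8, -0.59, 0, 0, 0, 0], [-0.8, -0.59, 0, 0, 0, 0], [-0.8, -0.59, 0, 0, 0, 0], [-0.8, -0.59, 0, 0, 0, 0], [-0.8, -0.59, 0, 0, 0, 0], [-0.8, -0.59, 0, 0, 0, 0], [-0.8, -0.59, 0, 0, 0, 0], [-0.8, -0.59, 0, 0, 0, 0], [-0.8, -0.59, 0, 0, 0, 0]],
  ],
)

```text
clock: 1.6
position: [0.6095, -0.0329, 0.193]
ee_rot: [0.191, 0.981, 0.0, -0.0]
ft_force: [-0.0, 0.3, 0.9]
grip_width: 1.006
grasp_force: 0.0
```

Call:
carry_out(
  commands=[
    [[0, 0, 0, 0, 0, 0.95], [0, 0, 0, 0, 0, 0.95], [0, 0, 0, 0, 0, 0.95], [0, 0, 0, 0, 0, 0.95], [0, 0, 0, 0, 0, 0.95], [0, 0, 0, 0, 0, 0.95], [0, 0, 0, 0, 0, 0.95], [0, 0, 0, 0, 0, 0], [0, 0, 0, 0, 0, 0], [0, 0, 0, 0, 0, 0]],
  ],
  hand=0.2,
)

```text
clock: 2.43
position: [0.6089, -0.0312, 0.193]
ee_rot: [0.514, 0.858, -0.0, -0.0]
ft_force: [-0.0, 0.4, 1.0]
grip_width: 0.402
grasp_force: 0.0
```

```bash
python3 - <<'E'
from h import *
o=get_obs(); p=camera_params("wrist"); im=camera("wrist"); cv2.imwrite("pics/w1.png",im[:,:,::-1])
print(o["clock"],o["position"],o["joint_pos"],o["grip_width"]); R=Ro.from_quat(o["ee_rot"]).as_matrix(); print(R.round(3))
np.save("w1.npy",p,allow_pickle=True)
print("peg top exp",proj(p,[.6107,-.0313,.11]),"stud top",proj(p,[.618,.0936,.128]),"tcp",proj(p,o["position"]))
E
```

```text
2.4333 [ 0.6088654  -0.03115562  0.19299876] [-0.46445659  0.32217688  0.55645214  1.53159953 -0.17276783  1.3375635
  0.60101043] 0.4018061070003451
[[-0.472  0.881 -0.   ]
 [ 0.881  0.472  0.   ]
 [ 0.    -0.    -1.   ]]
peg top exp [320.05792501 193.51590632] stud top [421.62115513  41.45082854] tcp [317.72987111 231.01744054]
```

View pics/w1.png

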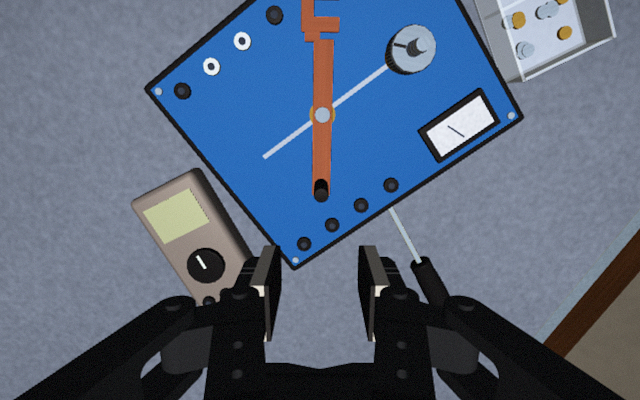

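The wrist view has the peg at about (321,193), where the projection put it, and the stud top at about (421,46). The estimates agree, so I'll descend and grip the peg.

Call:
carry_out(
  commands=[
    [[0, 0.02, 0.5, 0, 0, 0], [0, 0.02, 0.5, 0, 0, 0], [0, 0, 0.5, 0, 0, 0], [0, 0, 0.5, 0, 0, 0], [0, 0, 0.4, 0, 0, 0], [0, 0, 0.35, 0, 0, 0], [0, 0, 0, 0, 0, 0], [0, 0, 0, 0, 0, 0], [0, 0, 0, 0, 0, 0]],
  ],
)

```text
clock: 3.23
position: [0.611, -0.0306, 0.0842]
ee_rot: [0.515, 0.857, 0.0, 0.0]
ft_force: [0.5, -0.0, 0.6]
grip_width: 0.397
grasp_force: 0.0
```

Call:
carry_out(
  commands=[
    [[0, 0, 0, 0, 0, 0], [0, 0, 0, 0, 0, 0], [0, 0, 0, 0, 0, 0], [0, 0, 0, 0, 0, 0], [0, 0, 0, 0, 0, 0], [0, 0, 0, 0, 0, 0], [0, 0, 0, 0, 0, 0], [0, 0, 0, 0, 0, 0]],
  ],
  hand=1,
  force=20,
)

```text
clock: 3.9
position: [0.6104, -0.0305, 0.0832]
ee_rot: [0.515, 0.857, 0.0, -0.0]
ft_force: [0.1, 0.3, -0.9]
grip_width: -0.0
grasp_force: 0.0
```

```bash
python3 - <<'E'
from h import *
o=get_obs(); print(o["position"],o["torque"],o["grip_width"]); R=Ro.from_quat(o["ee_rot"]).as_matrix()
d=o["position"][:2]-[.583,.0217]; r=np.hypot(*d); a=np.rad2deg(np.arctan2(d[1],d[0])); print(r,a,"to go",a+115.9, "pivot in tool",R.T@np.r_[-d,0]*1000)
E
```

```text
[ 0.61036847 -0.03045224  0.08315904] [ 0.02966374 -0.01645723  0.09214982] -2.561711086336474e-05
0.05889727846649938 -62.310394335810685 to go 53.58960566418932 pivot in tool [5.88964230e+01 3.17364385e-01 6.84142091e-03]
```

```bash
python3 - <<'E'
from h import *
p=camera_params("wrist"); im=camera("wrist"); cv2.imwrite("pics/w2.png",im[:,:,::-1]); 
print("peg top exp",proj(p,[.6107,-.0313,.11]))
E
```

```text
peg top exp [317.3273793  253.13465954]
```

View pics/w2.png

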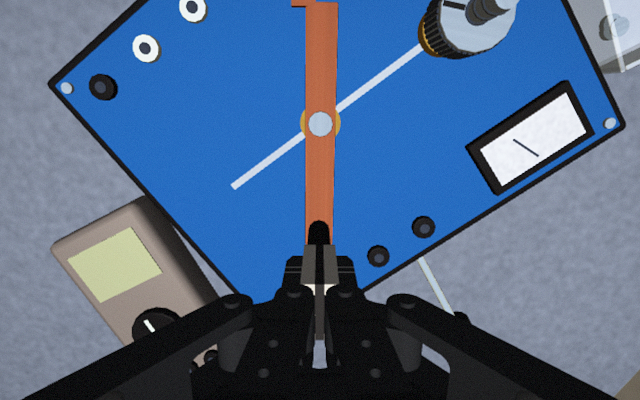

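```bash
python3 - <<'E'
from h import *
p=camera_params("wrist");o=get_obs();R=Ro.from_quat(o["ee_rot"]).as_matrix()
for n,X in dict(pivot=[.583,.0217,.08],studtop=[.618,.0936,.128],pegtop=[.6107,-.0313,.11],pegbot=[.6107,-.0313,.074],tcp=o["position"],gp=o["position"]-R[:,2]*.019).items(): print(n,proj(p,X))
C=-p["R"].T@p["t"]; print("cam in tool",R.T@(C-o["position"]),"axis",R.T@p["R"][2])
for uv,z in(((320,124),.08),((319,230),.11)): print(onz(p,uv,z))
p1=np.load("w1.npy",allow_pickle=True).item()
print(onz(p1,(322,115),.08),onz(p1,(321,185),.11),onz(p1,(321,190),.11))
E
```

```text
pivot [318.27143104 121.43378131]
studtop [505.73981617  -9.44353357]
pegtop [317.33479854 253.1397819 ]
pegbot [317.58448433 226.678212  ]
tcp [317.73293348 231.01815399]
gp [317.62174091 244.85995818]
cam in tool [ 0.07028776  0.00057552 -0.18064639] axis [-0.27920517  0.0010483   0.9602309 ]
[0.5843908  0.02097797 0.08      ]
[ 0.60584575 -0.02047856  0.11      ]
[0.58459339 0.02081934 0.08      ] [ 0.60810752 -0.02493481  0.11      ] [ 0.61000454 -0.0284578   0.11      ]
```

```bash
python3 - <<'E'
import cv2
im=cv2.imread("pics/w2.png")[195:365,220:420]; cv2.imwrite("pics/w2c.png",cv2.convertScaleAbs(cv2.resize(im,None,fx=3.5,fy=3.5,interpolation=2),alpha=1.8,beta=20))
E
```

```text
(no output)
```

View pics/w2c.png

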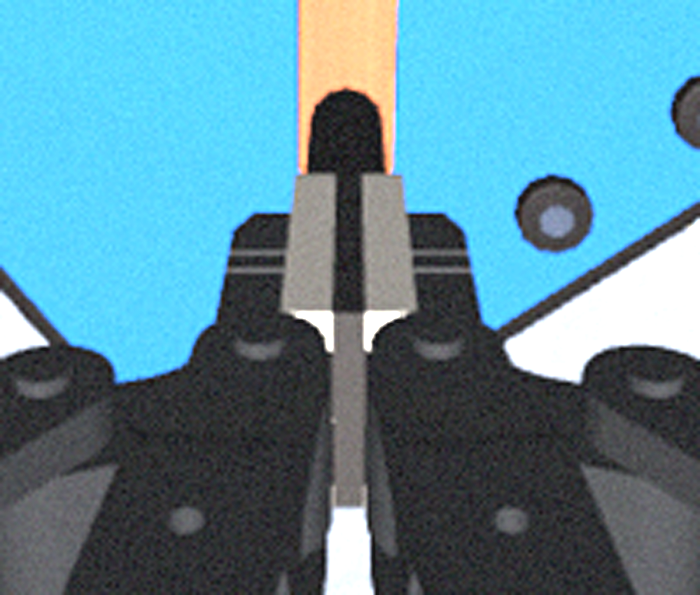

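```bash
python3 - <<'E'
from h import *
p=camera_params("wrist");o=get_obs();R=Ro.from_quat(o["ee_rot"]).as_matrix(); print(p["mtx"][0,0],o["grip_width"],o["grasp_force"])
for x in(-11,0,11):
  for z in(0,-20,-40,-60): 
    q=p["R"]@(o["position"]+R@np.array([x,0,z])/1e3)+p["t"]; print(x,z,proj(p,o["position"]+R@np.array([x,0,z])/1e3).round(),"depth",q[2].round(3),"px/mm",(p["mtx"][0,0]/q[2]/1e3).round(2))
E
```

```text
349.91173465649973 0.004049116925812374 0.0
-11 0 [318. 249.] depth 0.196 px/mm 1.78
-11 -20 [318. 266.] depth 0.177 px/mm 1.98
-11 -40 [317. 286.] depth 0.158 px/mm 2.22
-11 -60 [317. 312.] depth 0.139 px/mm 2.53
0 0 [318. 231.] depth 0.193 px/mm 1.81
0 -20 [318. 246.] depth 0.174 px/mm 2.01
0 -40 [317. 264.] depth 0.155 px/mm 2.26
0 -60 [317. 287.] depth 0.135 px/mm 2.58
11 0 [318. 212.] depth 0.19 px/mm 1.84
11 -20 [318. 225.] depth 0.171 px/mm 2.05
11 -40 [317. 241.] depth 0.152 px/mm 2.31
11 -60 [317. 262.] depth 0.132 px/mm 2.64
```

The crop shows the shut pads with only a thin gap and the peg's base visible below them. The pads hide the peg's top, so the tips seem to sit above the peg. I'll check with the scene and top cameras.

```bash
python3 - <<'E'
from h import *
o=get_obs();im={n:camera(n) for n in("scene","top")}
out=[]
for n,im in im.items():
    p=camera_params(n); u=proj(p,o["position"]); print(n,"tcp",u.round(1),"tcp+40up",proj(p,o["position"]+[0,0,.04]).round(1),"pegtop",proj(p,[.61,-.031,.11]).round(1)); x,y=u.astype(int)
    print("origin",x-50,y-60); out.append(cv2.resize(im[y-60:y+40,x-50:x+50,::-1],None,fx=4,fy=4,interpolation=2))
cv2.imwrite("pics/st.png",cv2.convertScaleAbs(np.hstack(out),alpha=1.6,beta=20))
E
```

```text
scene tcp [293.4 191. ] tcp+40up [292.4 181.3] pegtop [292.6 184.3]
origin 243 130
top tcp [347.6 198.9] tcp+40up [349.4 196.9] pegtop [349.1 197.7]
origin 297 138
```

View pics/st.png

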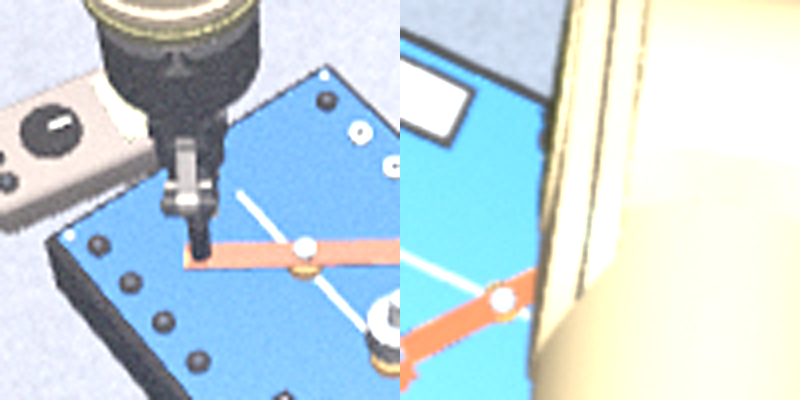

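The scene crop shows nearly the whole peg below the gripper. The fingertips are about 40 mm above the reported TCP, which matches the wrist view. I'll open and go lower in checked steps.

Call:
carry_out(
  commands=[
    [[0, 0, 0, 0, 0, 0], [0, 0, 0, 0, 0, 0], [0, 0, 0, 0, 0, 0], [0, 0, 0, 0, 0, 0], [0, 0, 0.05, 0, 0, 0], [0, 0, 0.05, 0, 0, 0], [0, 0, 0.05, 0, 0, 0], [0, 0, 0.05, 0, 0, 0], [0, 0, 0.05, 0, 0, 0], [0, 0, 0.05, 0, 0, 0], [0, 0, 0, 0, 0, 0]],
  ],
  hand=0.2,
)

```text
clock: 4.97
position: [0.6101, -0.0305, 0.0707]
ee_rot: [0.515, 0.857, -0.0, -0.0]
ft_force: [-0.5, 0.5, 0.4]
grip_width: 0.399
grasp_force: 0.0
```

Call:
carry_out(
  commands=[
    [[0, 0, 0.1, 0, 0, 0], [0, 0, 0.1, 0, 0, 0], [0, 0, 0.1, 0, 0, 0], [0, 0, 0.1, 0, 0, 0], [0, 0, 0, 0, 0, 0]],
  ],
)

```text
clock: 5.38
position: [0.6098, -0.0305, 0.0541]
ee_rot: [0.515, 0.857, -0.0, -0.001]
ft_force: [-0.1, 0.1, -0.0]
grip_width: 0.398
grasp_force: 0.0
```

Call:
carry_out(
  commands=[
    [[0, 0, 0, 0, 0, 0], [0, 0, 0, 0, 0, 0], [0, 0, 0, 0, 0, 0], [0, 0, 0, 0, 0, 0], [0, 0, 0, 0, 0, 0], [0, 0, 0, 0, 0, 0]],
  ],
  hand=1,
  force=20,
)

```text
clock: 5.88
position: [0.6105, -0.0305, 0.0553]
ee_rot: [0.515, 0.857, 0.0, 0.0]
ft_force: [-0.1, -0.0, -0.4]
grip_width: 0.128
grasp_force: 19.8
```

Call:
carry_out(
  commands=[
    [[0.0066, -0.14, 0, 0, 0, 0.9], [0.0066, -0.14, 0, 0, 0, 0.9], [0.0066, -0.14, 0, 0, 0, 0.9], [0.0066, -0.14, 0, 0, 0, 0.9], [0.0066, -0.14, 0, 0, 0, 0.9], [0.0066, -0.14, 0, 0, 0, 0.9], [0.0066, -0.14, 0, 0, 0, 0.9], [0.0066, -0.14, 0, 0, 0, 0.9], [0.0066, -0.14, 0, 0, 0, 0.9], [0, 0, 0, 0, 0, 0], [0, 0, 0, 0, 0, 0]],
  ],
)

```text
clock: 6.8
position: [0.5617, -0.033, 0.0553]
ee_rot: [0.821, 0.571, 0.0, -0.0]
ft_force: [0.1, 2.8, -0.3]
grip_width: 0.125
grasp_force: 19.8
```

Call:
carry_out(
  commands=[
    [[0.002, -0.07, 0, 0, 0, 0.45], [0.002, -0.07, 0, 0, 0, 0.45], [0, 0, 0, 0, 0, 0], [0, 0, 0, 0, 0, 0]],
  ],
)

```text
clock: 7.13
position: [0.5579, -0.0313, 0.0554]
ee_rot: [0.847, 0.531, 0.001, 0.001]
ft_force: [7.1, 1.4, -5.3]
grip_width: 0.129
grasp_force: 20.0
```

```bash
cat > st.py <<'E'
from h import *
o=get_obs(); d=o["position"][:2]-[.583,.0217]; R=Ro.from_quat(o["ee_rot"]).as_matrix()
print(o["position"],"r",np.hypot(*d),"ang",np.rad2deg(np.arctan2(d[1],d[0])),"F tool",(R.T@o["ft_force"]).round(2),"T",o["torque"].round(3),"y yaw",np.rad2deg(np.arctan2(R[1,1],R[0,1])),"j",o["joint_pos"].round(2),o["grip_width"])
E
python3 st.py
```

```text
[ 0.5579274  -0.03127839  0.05541517] r 0.05861181992834898 ang -115.32636366854885 F tool [4.37 5.79 5.28] T [ 0.214 -1.382  0.07 ] y yaw -25.789035125630516 j [-0.63  0.37  0.72  1.83 -0.28  1.04 -0.25] 0.128563025095587
```

Call:
carry_out(
  commands=[
    [[0, -0.04, 0, 0, 0, 0], [0, -0.03, 0, 0, 0, 0], [0, 0, 0, 0, 0, 0], [0, 0, 0, 0, 0, 0]],
  ],
)

```text
clock: 7.47
position: [0.5578, -0.0312, 0.0557]
ee_rot: [0.847, 0.531, 0.003, 0.003]
ft_force: [19.6, -3.4, -17.0]
grip_width: 0.125
grasp_force: 19.6
```

```bash
python3 st.py
```

```text
[ 0.55783082 -0.03118919  0.055669  ] r 0.058572636492212844 ang -115.44907878908332 F tool [ 5.41 18.99 17.2 ] T [-0.614 -4.034  0.066] y yaw -25.802921921178246 j [-0.63  0.36  0.73  1.84 -0.27  1.04 -0.25] 0.1253801917165651
```

Call:
carry_out(
  commands=[
    [[0, 0.06, 0, 0, 0, 0], [0, 0, 0, 0, 0, 0], [0, 0, 0, 0, 0, 0]],
  ],
)

```text
clock: 7.72
position: [0.5579, -0.0313, 0.0554]
ee_rot: [0.847, 0.532, 0.001, 0.001]
ft_force: [6.8, 1.2, -6.3]
grip_width: 0.127
grasp_force: 20.3
```

Call:
carry_out(
  commands=[
    [[0, 0, 0, 0, 0, 0], [0, 0, 0, 0, 0, 0], [0, 0, 0, 0, 0, 0], [0, 0, 0, 0, 0, 0], [0, 0, 0, 0, 0, 0], [0, 0, -0.5, 0, 0, 0], [0, 0, -0.8, 0, 0, 0], [0, 0, -0.8, 0, 0, 0], [0.5, 0, 0, 0, 0, 0], [0.8, 0, 0, 0, 0, 0], [0.8, 0, 0, 0, 0, 0], [0.8, 0, 0, 0, 0, 0], [0.5, 0, 0, 0, 0, 0], [0, 0, 0, 0, 0, 0], [0, 0, 0, 0, 0, 0]],
  ],
  hand=0,
)

```text
clock: 8.97
position: [0.6157, 0.0921, 0.1386]
ee_rot: [0.847, 0.531, -0.0, 0.0]
ft_force: [-0.2, -1.5, 0.1]
grip_width: 0.505
grasp_force: 0.0
```

Call:
carry_out(
  commands=[
    [[0, 0, 0, 0, 0, -1], [0, 0, 0, 0, 0, -1], [0, 0, 0, 0, 0, -1], [0, 0, 0, 0, 0, -1], [0, 0, 0, 0, 0, -1], [0, 0, 0, 0, 0, -1], [0, 0, 0, 0, 0, -1], [0, 0, 0, 0, 0, -1], [0, 0, 0, 0, 0, -1], [0, 0, 0, 0, 0, -1], [0, 0, 0, 0, 0, -1], [0, 0, 0, 0, 0, -1], [0, 0, 0, 0, 0, -1], [0, 0, 0, 0, 0, -1], [0, 0, 0, 0, 0, -1], [0, 0, 0, 0, 0, 0]],
  ],
)

```text
clock: 10.3
position: [0.6154, 0.0892, 0.1394]
ee_rot: [0.224, 0.975, -0.0, 0.0]
ft_force: [0.9, 0.3, -0.2]
grip_width: 0.504
grasp_force: 0.0
```

```bash
python3 st.py; python3 - <<'E'
from h import *
o=get_obs(); p=camera_params("wrist"); im=camera("wrist"); cv2.imwrite("pics/w3.png",im[:,:,::-1]); np.save("w3.npy",p,allow_pickle=True)
print(proj(p,[.618,.0936,.128]),proj(p,[.618,.0936,.105]),proj(p,[.557,-.0323,.11]))
E
```

```text
[0.61543861 0.08920787 0.13936727] r 0.07489709747359491 ang 64.33497154059347 F tool [-0.7   0.62  0.18] T [0.001 0.012 0.052] y yaw 64.16623123414283 j [-0.54  0.37  0.42  1.56 -0.16  1.24  1.02] 0.5035423542833113
[327.41542124 224.01359407] [326.58318175 211.71546232] [105.46006797 214.08084273]
```

View pics/w3.png

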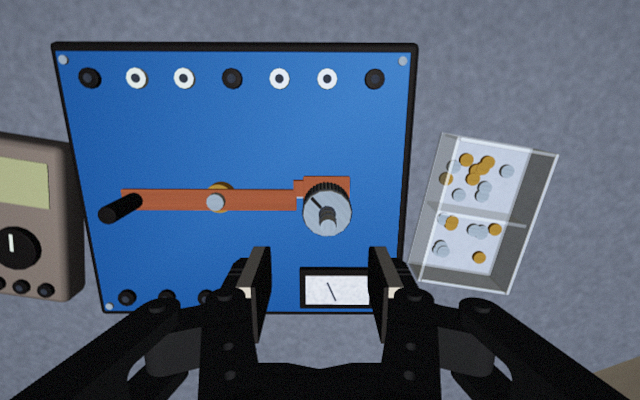

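The link is home: the fork surrounds the stud, with the peg at about (120,208). The stud top is at (328,226), against a projection of (327,224). Next I'll centre over the stud and wind the wrist back.

Call:
carry_out(
  commands=[
    [[0, 0.125, 0, 0, 0, -1], [0, 0, 0, 0, 0, -1], [0, 0, 0, 0, 0, -1], [0, 0, 0, 0, 0, -1], [0, 0, 0, 0, 0, -1], [0, 0, 0, 0, 0, -1], [0, 0, 0, 0, 0, -1], [0, 0, 0, 0, 0, -1], [0, 0, 0, 0, 0, -1], [0, 0, 0, 0, 0, -1], [0, 0, 0, 0, 0, -1], [0, 0, 0, 0, 0, 0], [0, 0, 0, 0, 0, 0]],
  ],
  hand=-0.2,
)

```text
clock: 11.43
position: [0.6178, 0.0948, 0.1392]
ee_rot: [-0.339, 0.941, -0.0, -0.0]
ft_force: [0.3, -0.7, 0.2]
grip_width: 0.598
grasp_force: 0.0
```

```bash
cat >> st.py <<'E'
print("to stud in tool units",(R.T@(np.r_[.618,.0936,o["position"][2]]-o["position"])/.04).round(3),o["clock"])
E
python3 st.py
```

```text
[0.6177658  0.09475371 0.1391884 ] r 0.08090430097633397 ang 64.55051989956016 F tool [ 0.22 -0.7  -0.21] T [ 0.033  0.043 -0.043] y yaw 129.6137432759518 j [-0.41  0.37  0.23  1.55 -0.09  1.24  2.1 ] 0.5982702619181641
to stud in tool units [ 0.014 -0.026  0.   ] 11.4333
```

Call:
carry_out(
  commands=[
    [[0.01, -0.02, 0.5, 0, 0, 0], [0, 0, 0.5, 0, 0, 0], [0, 0, 0.5, 0, 0, 0], [0, 0, 0.3, 0, 0, 0], [0, 0, 0.2, 0, 0, 0], [0, 0, 0.1, 0, 0, 0], [0, 0, 0.1, 0, 0, 0], [0, 0, 0.08, 0, 0, 0], [0, 0, 0, 0, 0, 0], [0, 0, 0, 0, 0, 0]],
  ],
)

```text
clock: 12.27
position: [0.6184, 0.0947, 0.0485]
ee_rot: [-0.342, 0.94, 0.0, 0.0]
ft_force: [0.5, -0.2, 0.6]
grip_width: 0.6
grasp_force: 0.0
```

Call:
carry_out(
  commands=[
    [[0, 0, 0, 0, 0, 0], [0, 0, 0, 0, 0, 0], [0, 0, 0, 0, 0, 0], [0, 0, 0, 0, 0, 0], [0, 0, 0, 0, 0, 0], [0, 0, 0, 0, 0, 0]],
  ],
  hand=1,
  force=40,
)

```text
clock: 12.77
position: [0.6192, 0.094, 0.049]
ee_rot: [-0.342, 0.94, -0.001, 0.001]
ft_force: [2.6, -3.0, 5.4]
grip_width: 0.357
grasp_force: 39.8
```

```bash
python3 st.py
```

```text
[0.61916075 0.09397366 0.04899965] r 0.08081510531853138 ang 63.41977934984363 F tool [-0.08 -3.98 -5.36] T [-0.72  -0.482 -0.009] y yaw 129.95813886125154 j [-0.4   0.45  0.22  1.63 -0.11  1.07  2.12] 0.3569389591851958
to stud in tool units [ 0.028  0.011 -0.   ] 12.7667
```

Call:
carry_out(
  commands=[
    [[0, 0, 0.003, 0, 0, 0.9], [0, 0, 0.003, 0, 0, 0.9], [0, 0, 0.003, 0, 0, 0.9], [0, 0, 0.003, 0, 0, 0.9], [0, 0, 0.003, 0, 0, 0.9], [0, 0, 0.003, 0, 0, 0.9], [0, 0, 0.003, 0, 0, 0.9], [0, 0, 0.003, 0, 0, 0.9], [0, 0, 0.003, 0, 0, 0.9], [0, 0, 0.003, 0, 0, 0.9], [0, 0, 0.003, 0, 0, 0.9], [0, 0, 0.003, 0, 0, 0.9], [0, 0, 0.003, 0, 0, 0.9], [0, 0, 0.003, 0, 0, 0.9], [0, 0, 0.003, 0, 0, 0.9], [0, 0, 0.003, 0, 0, 0.9], [0, 0, 0.003, 0, 0, 0.9], [0, 0, 0.003, 0, 0, 0.9], [0, 0, 0.003, 0, 0, 0.9], [0, 0, 0.003, 0, 0, 0.9]],
  ],
)

```text
clock: 14.43
position: [0.6188, 0.0924, 0.0466]
ee_rot: [0.562, 0.827, -0.0, 0.001]
ft_force: [0.1, -7.7, 8.3]
grip_width: 0.356
grasp_force: 40.2
```

```bash
python3 st.py
```

```text
[0.61883713 0.09242458 0.04655531] r 0.07928597125996711 ang 63.128031982461565 F tool [-7.23 -2.79 -8.28] T [-1.621  0.04   0.028] y yaw 21.628853502423024 j [-0.67  0.5   0.59  1.65 -0.3   1.08  0.38] 0.35555429152265317
to stud in tool units [ 0.035 -0.009 -0.   ] 14.4333
```

Call:
carry_out(
  commands=[
    [[0.02, 0, 0.003, 0, 0, 0.9], [0, 0, 0.003, 0, 0, 0.9], [0, 0, 0.003, 0, 0, 0.9], [0, 0, 0.003, 0, 0, 0.9], [0, 0, 0.003, 0, 0, 0.9], [0, 0, 0.003, 0, 0, 0.9], [0, 0, 0.003, 0, 0, 0.9], [0, 0, 0.003, 0, 0, 0.9], [0, 0, 0.003, 0, 0, 0.9], [0, 0, 0.003, 0, 0, 0.9], [0, 0, 0.003, 0, 0, 0.9], [0, 0, 0.003, 0, 0, 0.9], [0, 0, 0.003, 0, 0, 0.9], [0, 0, 0.003, 0, 0, 0.9], [0, 0, 0.003, 0, 0, 0.9], [0, 0, 0.003, 0, 0, 0.9], [0, 0, 0.003, 0, 0, 0.9], [0, 0, 0.003, 0, 0, 0.9], [0, 0, 0.003, 0, 0, 0.9], [0, 0, 0.003, 0, 0, 0.9]],
  ],
)

```text
clock: 16.1
position: [0.6176, 0.0932, 0.0441]
ee_rot: [1.0, 0.032, -0.0, 0.001]
ft_force: [-4.3, -6.5, 11.7]
grip_width: 0.358
grasp_force: 40.6
```

```bash
python3 st.py
```

```text
[0.61756719 0.09319424 0.04413427] r 0.07941232283679615 ang 64.19640891602427 F tool [ -4.68   6.24 -11.73] T [-1.573  1.062  0.006] y yaw -86.37846735352753 j [-0.94  0.65  0.99  1.67 -0.59  1.15 -1.3 ] 0.35789512716910976
to stud in tool units [ 0.011 -0.009 -0.   ] 16.1
```

Call:
carry_out(
  commands=[
    [[0, 0, 0.001, 0, 0, 0.9], [0, 0, 0.001, 0, 0, 0.9], [0, 0, 0.002, 0, 0, 0.9], [0, 0, 0.002, 0, 0, 0.9], [0, 0, 0.003, 0, 0, 0.9], [0, 0, 0.003, 0, 0, 0.9], [0, 0, 0, 0, 0, 0], [0, 0, 0, 0, 0, 0]],
  ],
)

```text
clock: 16.77
position: [0.6176, 0.0937, 0.0434]
ee_rot: [0.969, -0.246, 0.0, 0.001]
ft_force: [-4.1, -6.7, 10.9]
grip_width: 0.358
grasp_force: 40.6
```

```bash
python3 st.py
```

```text
[0.61761852 0.09373227 0.04341787] r 0.0799192721591187 ang 64.33118308400074 F tool [ -0.41   7.85 -10.94] T [-1.271  0.783 -0.098] y yaw -118.52475690203468 j [-1.    0.73  1.1   1.67 -0.69  1.19 -1.79] 0.35826270141452443
to stud in tool units [ 0.01  -0.002  0.   ] 16.7667
```

Call:
carry_out(
  commands=[
    [[0, 0, 0.002, 0, 0, 0.6], [0, 0, 0.002, 0, 0, 0.6], [0, 0, 0.002, 0, 0, 0.6], [0, 0, 0.002, 0, 0, 0.6], [0, 0, 0, 0, 0, 0], [0, 0, 0, 0, 0, 0]],
  ],
)

```text
clock: 17.27
position: [0.6178, 0.0939, 0.0431]
ee_rot: [0.931, -0.366, 0.0, 0.001]
ft_force: [-2.4, -4.3, 10.4]
grip_width: 0.356
grasp_force: 40.5
```

```bash
python3 st.py
```

```text
[0.61777805 0.09388794 0.04312585] r 0.08012871531787723 ang 64.27658484631702 F tool [  1.16   4.78 -10.44] T [-1.209  0.616 -0.012] y yaw -132.90878982172555 j [-1.02  0.76  1.15  1.67 -0.74  1.21 -2.01] 0.3559413245952592
to stud in tool units [0.009 0.001 0.   ] 17.2667
```

Call:
carry_out(
  commands=[
    [[0, 0, 0, 0, 0, 0], [0, 0, 0, 0, 0, 0], [0, 0, 0, 0, 0, 0], [0, 0, 0, 0, 0, 0], [0, 0, 0, 0, 0, 0], [0, 0, 0, 0, 0, 0]],
  ],
  hand=-0.1,
)

```text
clock: 17.77
position: [0.6177, 0.0957, 0.0423]
ee_rot: [0.931, -0.365, -0.0, -0.0]
ft_force: [-0.1, 0.4, -0.7]
grip_width: 0.55
grasp_force: 0.0
```

Call:
carry_out(
  commands=[
    [[0, 0, 0, 0, 0, -1], [0, 0, 0, 0, 0, -1], [0, 0, 0, 0, 0, -1], [0, 0, 0, 0, 0, -1], [0, 0, 0, 0, 0, -1], [0, 0, 0, 0, 0, -1], [0, 0, 0, 0, 0, -1], [0, 0, 0, 0, 0, -1], [0, 0, 0, 0, 0, -1], [0, 0, 0, 0, 0, -1], [0, 0, 0, 0, 0, -1], [0, 0, 0, 0, 0, -1], [0, 0, 0, 0, 0, -1], [0, 0, 0, 0, 0, -1]],
  ],
)

```text
clock: 18.93
position: [0.6177, 0.0954, 0.0424]
ee_rot: [0.935, 0.354, 0.0, -0.0]
ft_force: [-0.1, -0.1, 0.4]
grip_width: 0.549
grasp_force: 0.0
```

Call:
carry_out(
  commands=[
    [[0, 0, 0, 0, 0, -1], [0, 0, 0, 0, 0, -1], [0, 0, 0, 0, 0, -1], [0, 0, 0, 0, 0, -1], [0, 0, 0, 0, 0, -1], [0, 0, 0, 0, 0, -1], [0, 0, 0, 0, 0, -1], [0, 0, 0, 0, 0, -1], [0, 0, 0, 0, 0, -1], [0, 0, 0, 0, 0, -1], [0, 0, 0, 0, 0, -1], [0, 0, 0, 0, 0, -1], [0, 0, 0, 0, 0, 0], [0, 0, 0, 0, 0, 0]],
  ],
)

```text
clock: 20.1
position: [0.6178, 0.0953, 0.0424]
ee_rot: [0.552, 0.834, 0.0, -0.0]
ft_force: [0.7, 0.2, -0.1]
grip_width: 0.551
grasp_force: 0.0
```

```bash
python3 st.py
```

```text
[0.61777179 0.095266   0.04242156] r 0.0813697322878422 ang 64.70171884383274 F tool [-0.09  0.72  0.06] T [-0.005 -0.019 -0.014] y yaw 22.994030604551593 j [-0.67  0.5   0.57  1.65 -0.3   1.07  0.4 ] 0.5512708178942617
to stud in tool units [-0.041 -0.011 -0.   ] 20.1
```

Call:
carry_out(
  commands=[
    [[-0.04, -0.01, 0, 0, 0, 0], [0, 0, 0, 0, 0, 0], [0, 0, 0, 0, 0, 0], [0, 0, 0, 0, 0, 0], [0, 0, 0, 0, 0, 0], [0, 0, 0, 0, 0, 0], [0, 0, 0, 0, 0, 0]],
  ],
  hand=1,
  force=40,
)

```text
clock: 20.68
position: [0.6182, 0.0937, 0.0426]
ee_rot: [0.551, 0.835, 0.0, 0.0]
ft_force: [0.3, -0.7, 3.1]
grip_width: 0.359
grasp_force: 39.5
```

```bash
python3 st.py
```

```text
[0.61824288 0.09366556 0.04259231] r 0.08013178613618778 ang 63.90814284241352 F tool [-0.74  0.05 -3.14] T [-0.153 -0.105 -0.035] y yaw 23.179007290092517 j [-0.66  0.5   0.57  1.65 -0.3   1.07  0.4 ] 0.3586362040592816
to stud in tool units [ 0.001 -0.006 -0.   ] 20.6833
```

Call:
carry_out(
  commands=[
    [[0, 0, 0.002, 0, 0, 0.5], [0, 0, 0.002, 0, 0, 0.5], [0, 0, 0.002, 0, 0, 0.5], [0, 0, 0.002, 0, 0, 0.5], [0, 0, 0, 0, 0, 0]],
  ],
)

```text
clock: 21.1
position: [0.6183, 0.0937, 0.0423]
ee_rot: [0.636, 0.772, 0.0, 0.0]
ft_force: [0.6, -0.7, 4.0]
grip_width: 0.356
grasp_force: 39.6
```

```bash
python3 st.py
```

```text
[0.61832632 0.09365784 0.04227804] r 0.08016158102320582 ang 63.852157129423034 F tool [-0.78  0.45 -4.03] T [-0.18  -0.106 -0.049] y yaw 11.044125734378344 j [-0.7   0.51  0.62  1.66 -0.33  1.08  0.21] 0.3559559102822003
to stud in tool units [ 0.    -0.008 -0.   ] 21.1
```

Call:
carry_out(
  commands=[
    [[0, 0, 0.002, 0, 0, 0.5], [0, 0, 0.002, 0, 0, 0.5], [0, 0, 0.002, 0, 0, 0.5], [0, 0, 0.002, 0, 0, 0.5], [0, 0, 0, 0, 0, 0]],
  ],
)

```text
clock: 21.52
position: [0.6184, 0.0937, 0.042]
ee_rot: [0.712, 0.702, 0.0, 0.0]
ft_force: [1.0, -0.9, 4.2]
grip_width: 0.357
grasp_force: 39.6
```

```bash
python3 st.py
```

```text
[0.6184084  0.09368649 0.04200368] r 0.08022350052941217 ang 63.808549629487366 F tool [-0.9   1.05 -4.21] T [-0.148 -0.314 -0.04 ] y yaw -0.8550088323057597 j [-0.73  0.53  0.66  1.66 -0.36  1.08  0.02] 0.3566582327326623
to stud in tool units [-0.002 -0.01  -0.   ] 21.5167
```

Call:
carry_out(
  commands=[
    [[0, 0, 0.002, 0, 0, 0.5], [0, 0, 0.002, 0, 0, 0.5], [0, 0, 0.002, 0, 0, 0.5], [0, 0, 0, 0, 0, 0]],
  ],
)

```text
clock: 21.85
position: [0.6185, 0.0937, 0.0418]
ee_rot: [0.765, 0.644, 0.0, 0.0]
ft_force: [1.5, -0.5, 5.0]
grip_width: 0.355
grasp_force: 39.7
```

```bash
cat > t.py <<'E'
from h import *
o=get_obs(); R=Ro.from_quat(o["ee_rot"]).as_matrix(); y=np.rad2deg(np.arctan2(R[1,1],R[0,1]))
print("turned",262.9+23.2-y,"T",o["torque"].round(3),"tau7",o["tau"].round(3)[4:],"F",o["ft_force"].round(1),o["position"][2].round(4),o["grip_width"].round(3))
E
python3 t.py
```

```text
Traceback (most recent call last):
  File "t.py", line 3, in <module>
    print("turned",262.9+23.2-y,"T",o["torque"].round(3),"tau7",o["tau"].round(3)[4:],"F",o["ft_force"].round(1),o["position"][2].round(4),o["grip_width"].round(3))
                                                                                                                                           ^^^^^^^^^^^^^^^^^^^^^
AttributeError: 'float' object has no attribute 'round'
```

Call:
carry_out(
  commands=[
    [[0, 0, 0.002, 0, 0, 0.5], [0, 0, 0.002, 0, 0, 0.5], [0, 0, 0.002, 0, 0, 0.5], [0, 0, 0, 0, 0, 0]],
  ],
)

```text
clock: 22.18
position: [0.6186, 0.0937, 0.0416]
ee_rot: [0.813, 0.583, 0.0, 0.0]
ft_force: [2.8, -1.3, 4.1]
grip_width: 0.356
grasp_force: 39.7
```

```bash
python3 t.py
```

```text
Traceback (most recent call last):
  File "t.py", line 3, in <module>
    print("turned",262.9+23.2-y,"T",o["torque"].round(3),"tau7",o["tau"].round(3)[4:],"F",o["ft_force"].round(1),o["position"][2].round(4),o["grip_width"].round(3))
                                                                                                                                           ^^^^^^^^^^^^^^^^^^^^^
AttributeError: 'float' object has no attribute 'round'
```

Call:
carry_out(
  commands=[
    [[0, 0, 0.002, 0, 0, 0.5], [0, 0, 0.002, 0, 0, 0.5], [0, 0, 0.002, 0, 0, 0.5], [0, 0, 0, 0, 0, 0]],
  ],
)

```text
clock: 22.52
position: [0.6186, 0.0936, 0.0414]
ee_rot: [0.856, 0.517, 0.0, 0.0]
ft_force: [2.0, -1.2, 5.1]
grip_width: 0.358
grasp_force: 39.7
```

```bash
python3 t.py
```

```text
Traceback (most recent call last):
  File "t.py", line 3, in <module>
    print("turned",262.9+23.2-y,"T",o["torque"].round(3),"tau7",o["tau"].round(3)[4:],"F",o["ft_force"].round(1),o["position"][2].round(4),o["grip_width"].round(3))
                                                                                                                                           ^^^^^^^^^^^^^^^^^^^^^
AttributeError: 'float' object has no attribute 'round'
```

```bash
sed -i 's/,o\["grip_width"\].round(3))/)/' t.py; python3 t.py
```

```text
turned 313.8030941409444 T [-0.303 -0.512  0.404] tau7 [-0.596  0.799 -1.456] F [ 2.  -1.2  5.1] 0.0414
```

Call:
carry_out(
  commands=[
    [[0, 0, 0.002, 0, 0, 0.5], [0, 0, 0.002, 0, 0, 0.5], [0, 0, 0.002, 0, 0, 0.5], [0, 0, 0, 0, 0, 0]],
  ],
)

```text
clock: 22.85
position: [0.6203, 0.0956, 0.0415]
ee_rot: [0.893, 0.449, 0.002, 0.0]
ft_force: [9.4, 3.7, 1.5]
grip_width: 0.354
grasp_force: 39.6
```

```bash
python3 t.py
```

```text
turned 322.7136072354632 T [ 0.83  -2.132  0.297] tau7 [ 1.15   3.061 -1.348] F [9.4 3.7 1.5] 0.0415
```

The torque has risen to about 0.4 N m and the pads have begun to slip, so the ring is snug. I'll stop here and let go.

Call:
carry_out(
  commands=[
    [[0, 0, 0, 0, 0, 0], [0, 0, 0, 0, 0, 0], [0, 0, 0, 0, 0, 0], [0, 0, 0, 0, 0, 0], [0, 0, 0, 0, 0, 0]],
  ],
  hand=-0.2,
)

```text
clock: 23.27
position: [0.6176, 0.0936, 0.0405]
ee_rot: [0.894, 0.448, -0.0, -0.0]
ft_force: [-0.2, 0.1, -0.1]
grip_width: 0.599
grasp_force: 0.0
```

Call:
carry_out(
  commands=[
    [[0, 0, -0.5, 0, 0, 0], [0, 0, -0.8, 0, 0, 0], [0, 0, -0.8, 0, 0, 0], [0, 0, -0.8, 0, 0, 0], [-0.5, 0, -0.8, 0, 0, 0], [-0.8, 0, 0, 0, 0, 0], [0, 0, 0, 0, 0, 0], [0, 0, 0, 0, 0, 0]],
  ],
)

```text
clock: 23.93
position: [0.5864, 0.0506, 0.1895]
ee_rot: [0.895, 0.447, 0.001, -0.001]
ft_force: [0.6, 0.5, -0.3]
grip_width: 0.601
grasp_force: 0.0
```

```bash
python3 - <<'E'
from h import *
o=get_obs(); print(o["clock"],o["position"]); p=camera_params("wrist"); im=camera("wrist"); s=camera("scene")
u=proj(p,[.618,.0936,.1]); v=proj(p,[.557,-.0323,.1]); print("wrist ring",u,"peg",v,"ring top exp seated",proj(p,[.618,.0936,.098]))
a=cv2.resize(s[150:260,230:410,::-1],(640,391),interpolation=2)[:, :]
b=cv2.resize(im[:,:,::-1],(400,250)); 
cv2.imwrite("pics/end.png",cv2.convertScaleAbs(im[:,:,::-1],alpha=1.4,beta=10)); cv2.imwrite("pics/ends.png",a)
E
```

```text
23.9333 [0.58640392 0.05062239 0.18948985]
wrist ring [317.19950805 123.4143398 ] peg [348.45959396 285.64326879] ring top exp seated [317.21395964 123.24042585]
```

View pics/end.png

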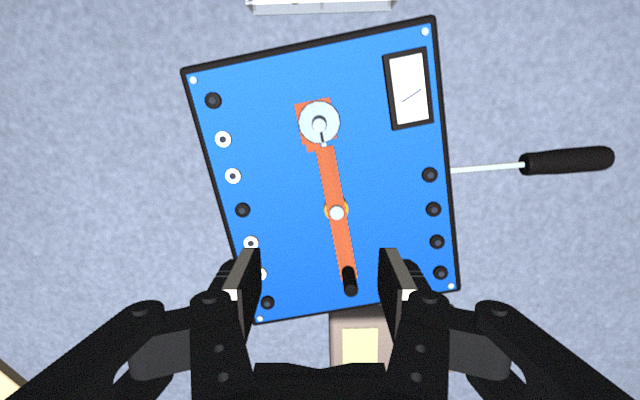

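View pics/ends.png

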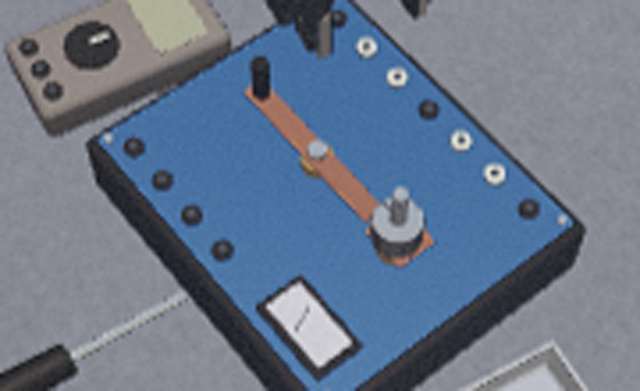

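The ring sits down on the fork and the link is straight. The ring's mark now points to about (324,145) from its centre at (319,123). I'll check the total turn against the earlier mark.

```bash
python3 - <<'E'
from h import *
p1=np.load("w3.npy",allow_pickle=True).item(); p=camera_params("wrist")
def a(p,c,m,z):
    d=onz(p,m,z)-onz(p,c,z); return np.rad2deg(np.arctan2(d[1],d[0])),np.linalg.norm(d)
A=a(p1,(326.6,212),(312,199),.105);B=a(p,(318.5,123),(324,145),.098); print(A,B,"cw turn",(A[0]-B[0])%360)
E
```

```text
(np.float64(-158.78814764329402), np.float64(0.012831076448103997)) (np.float64(-112.41855184356804), np.float64(0.017145220479048148)) cw turn 313.63040420027403
```

```bash
python3 -c "
from workcell import *
print(hand_in())"
```

```text
the job is handed in; nothing more can be done
None
```

The job is handed in: the link is home with its fork around the stud, and the ring is turned down onto it by about 0.87 turn. I stopped at about 0.4 N m, but the contact point isn't certain, so the ring may have gone close to the 0.6 rad forcing limit; the gripper is clear and I didn't touch the meter, parts box or screwdriver.

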